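# Load the T-headed clamp pin into the marking fixture

## Robot

A 6-joint arm with a two-finger parallel gripper is mounted at the origin on the work surface. World frame = base frame: x ahead of the robot, y to its left, z up, the work surface at z = 0. Lengths are in m, angles in degrees, forces in N, time in s.
With the tool pointing down it reaches from about 0.4 to 0.925 m from the base axis. Payload 12.5 kg.
Tool frame: the origin (TCP) lies between the finger pads; the fingertips stand 8 mm ahead of it and the grasp point (between the pads) lies 11 mm behind it (r.tip_extent is the distance from the TCP to the fingertips, in m); z points along the fingers, y is the line along which they close (so a half turn about z gives the same grasp; the last joint's range is limited). The gripper opens to 95 mm and grips with 3 to 60 N. Pads are 20 mm wide; open, the fingers measure 119 mm over their backs; the gripper's body (75 mm by 180 mm) begins 59 mm behind the grasp point.
Start: joints at [71.127, 28.126, 89.318, -0, 62.55, -6.05], TCP at [0.139, 0.609, 0.198] pointing down, gripper open.
Joint ranges: [-177.58, 177.58], [-47.91, 125.51], [2.72, 160], [-65.01, 245.01], [3.68, 167.84], [-153.87, 153.87]. Speed limits (degrees/s): [127.2, 127.2, 159.86, 180, 180, 180].

## Interface

Orientations are given as a 3x3 rotation matrix whose columns are the frame's x, y, z axes.
In Python, from workcell import status, cams, ticket, r gives the robot as it stands.
- The arm moves only by the tool drive_tool, never from a script. Its argument "rows" is a list of rows, each a list of 7 numbers: the opening, from -1 (shut) to 1 (fully open), then the shift along the tool's x, y, z in units of 50 mm (1.0 is 50 mm), then the turn, a rotation vector about the tool's x, y, z in units of 10 degrees (1.0 is 10 degrees). In form: [[grip, x, y, z, rx, ry, rz], ...]. A call has 1 to 5 rows; each row shifts and turns the commanded pose from where the row before left it, along the tool's axes as they then stand; what a row does not reach is not made up. A row lasts 1/8 s, in which the tool goes at most 62.5 mm and 10.7 degrees, less where a joint would pass 70% of its speed; a pose out of reach is approached as far as the arm can. A call is refused whole if a number of a shift passes 1 or a number of a turn 1, either way. A call with a gripper value outside its range is refused whole. The fingers move at their own pace and stop on an object; "squeeze" is the grip in N (left out, the last holds). Time passes only in rows, so rows that do not move let the fingers close. It gives the time, the measured TCP pose, the force, the opening and the grip force at its end, in the units of the state.
- status.get_obs(): the state, without advancing time (a new reading comes with each control period).
- cams.grab_frame(name): name is "scene" or "top" or "wrist"; returns the picture (384x512x3 uint8, red, green, blue); there is no depth.
- cams.calibration(name): a dict with "fx", "fy", "cx", "cy" (pixels), "k1" (the pictures are not rectified: a ray, as slopes to the right and down, at radius r is drawn at 1 + k1 r^2 times it, then the intrinsics apply), "position" and "attitude" of the camera in the world; the wrist camera has in their place "tool_from_camera" (4x4, takes a point from camera to tool coordinates, whose origin is the TCP and whose axes are the flange's). Camera axes: x right, y down, z forward; pixel columns grow to the right and rows downward; lengths in m; the calibration is good to about 2 mm. A picture is of the moment at which its call begins: read the wrist's pose just before it. calibration takes no time and is no camera call.
- ticket.close_job(): hands the job in; it is judged then, once.
The state is a dict: "time_s": time; "joint_pos": joint angles; "qd": joint speeds; "joint_efforts": joint torques, N m; "eef_pos": TCP position; "tool_rot": TCP orientation; "wrist_force": force on the tool from outside, world axes, zero at the start; "wrist_torque": the same for the moment, N m; "gripper_width": finger opening in m; "grip_force": force on a finger pad.
Only numpy, scipy, OpenCV 4.12 (cv2) and the standard library are available. Lean on these libraries where they do the work, as an engineer would, in place of code of your own. Each camera call takes 0.05 s, during which the arm holds its last target. There are 200 camera calls.

## Task

Make the marking fixture ready: squeeze the two side tabs of its swing mask together, turn the mask away from the nest to its open end, take the T-headed pin out of the pocket tray and lay it flat in the T-shaped nest. Then squeeze the tabs again, turn the mask fully home over the pin and let go so that both tabs spring out and lock it. Leave the other parts in their pockets.

Things in the scene. Friction and masses are not known exactly. Their poses are not given: they have to be found in the camera images.
- tee: T-headed steel pin, T-shaped from above, 42 mm long, 18 mm high, 100 g. Shank 12 mm wide, x = -25.5 to +6.5 mm in its frame; head 32 mm wide, x = +6.5 to +16.5 mm, sticking out on both sides. Origin in its underside on the centreline, z up. Starts flat in a pocket, head to the tray's +x within 5 degrees, its top 12 mm above the tray's face.
- ell: Steel part like the pin but with a head that sticks out on one side (+y, 10 mm) only (L-shaped seen from above), 42 mm long, 18 mm high; stays in the tray. Origin in the underside, on the shank's centreline, 25.5 mm from the shank's end.
- bar1: Plain straight steel bar 42 x 12 x 18 mm without head, stays in the tray. Origin in the underside, 25.5 mm from one end.
- bar2: Another plain straight steel bar, same as bar1, stays in the tray.
- tray: Blue plastic pocket tray, fixed, 136 (x) x 196 (y) x 14 mm high; origin in the centre of its underside. Six pockets 50 mm (x) by 40 mm (y), 6 mm deep (floor 8 mm above the table), centred at x = -31 and +31 mm, y = -60, 0 and +60 mm. Four pockets hold a part each, in any order, roughly centred.
- fixture: Marking fixture, fixed: aluminium base plate 100 (x) x 190 (y) x 20 mm, origin in the centre of its underside, z up. The nest is at y = -50 mm, the mask's vertical turning axis at x = 0, y = +50 mm.
- nest (a point): Point on the nest's floor (20 mm above the table, axes as the fixture's) where the pin's origin lies when centred in the nest, head to the fixture's +x. The nest is a T-shaped recess 6 mm deep (walls end 26 mm above the table) with 2.5 mm clearance all round the pin; its wall block measures 63 x 61 mm.
- cover (a joint): Angle of the swing mask, a 6 mm aluminium plate 42 to 48 mm above the table reaching 132 mm from its vertical axis, in rad: 0 = home over the nest (starts so, locked with 0.06 play), 1.3 = open stop. Grows counter-clockwise from above, over the fixture's +x side. Stays where left. Teeth on unsqueezed tabs block it at home and, coming back, about 0.6 rad from home.
- tab_a (a joint): Travel of the tab on the mask's +x side in m: 0 = sprung out (locking), 0.008 = fully squeezed in. Tabs free the lock from about 0.004 on. Each is sprung, 2 N at rest to 8 N fully in.
- tab_b (a joint): Travel of the tab on the mask's -x side, same meaning.
- tab_grip (a point): Point on the mask's turning axis midway between the tabs, 72 mm above the table, turning with the mask (x from tab_b to tab_a; mask home: axes as the fixture's). Tabs: upright black plates, 24 mm wide (y), 5 mm thick, 48 to 84 mm above the table, outer faces 46 mm apart sprung out, 30 mm squeezed. Pinch them from above along x.
Things that resemble listed ones, but are neither listed nor needed, are in the scene too. Several things have the shape of the tray; the one meant has the colours described above.

How it is judged (in metres and radians):
On the way, in this order (a step that is already met when the one before it is completed fails the run):
1. the mask is turned open (past 1.1 rad) (value of joint cover above 1.1 rad), for 0.2 s.
2. the T-headed pin is lifted out of the tray (z of tee in the frame of tray above 0.035 m), for 0.05 s.
3. with the mask still open, the pin lies flat in the nest, released (value of joint cover above 0.9 rad and horizontal distance between tee and nest below 0.006 m and z of tee in the frame of nest below 0.002 m and angle between the x axis of tee and the x axis of nest, either way round below 0.2 rad and angle between tee's own z axis and vertical below 0.08 rad and contact force between tee and the fingers below 0.1 N), for 0.2 s.
At the end, for the whole second after the job is handed in: The mask is home (below 0.09 rad) with both tabs sprung out (below 1.5 mm); the pin lies at rest, flat on the nest's floor (within 2 mm in height, 0.08 rad of tilt), its origin within 6 mm of the nest point, aligned within 0.2 rad; the other three tray parts are within 20 mm of where they started (value of joint cover below 0.09 rad and value of joint each of tab_a, tab_b below 0.0015 m and horizontal distance between tee and nest below 0.006 m and z of tee in the frame of nest between -0.002 and 0.002 m and angle between the x axis of tee and the x axis of nest, either way round below 0.2 rad and angle between tee's own z axis and vertical below 0.08 rad and linear speed of tee below 0.02 m/s and distance of each of ell, bar1, bar2 from where it was at the start of the episode below 0.02 m); the robot touches nothing.
It fails at once if another part is taken out of the tray (z of any of ell, bar1, bar2 in the frame of tray above 0.03 m).
It also fails if it takes over 64 s, if anything falls off the work surface, if the arm or the gripper's body presses on something with over 40 N, if the wrist force passes 120 N, or if a joint passes its speed limit or range.

## Working session

There is one attempt and no reset: what is moved stays moved. The work goes in short steps, Python scripts to look and compute and a tool call to move; the robot and the scene stay as the last step left them, time stands still between calls to the robot, and variables do not carry over. Pictures are saved under pics/ and viewed, at most 10 in all, crops included, and the job is handed in when it is done.

Besides the shell and the picture viewer there is one more tool, called as a command line: name --pt "numbers of a row" for each row, then --argument value for the rest. drive_tool: Moves the arm, as the interface text tells. Its arguments: {"type":"object","properties":{"rows":{"type":"array"},"squeeze":{"type":"number"}},"required":["rows"]}

```bash
mkdir -p pics; ls; python3 - <<'E'
from workcell import status,cams,r
import cv2,numpy as np
o=status.get_obs();print(o)
a=cams.grab_frame("top");b=cams.grab_frame("scene")
for n in("top","scene","wrist"):print(cams.calibration(n))
for n,i in(("top",a),("scene",b)):cv2.imwrite(f"pics/{n}0.png",i[:,:,::-1])
E
```

```text
pics
{'time_s': 0.0, 'joint_pos': array([ 7.11245843e+01,  2.81645311e+01,  8.93508799e+01,  6.54977065e-04,
        6.25511388e+01, -6.04938081e+00]), 'qd': array([-0.02221208,  0.04195791, -0.09059464, -0.08790983,  0.00226036,
       -0.01330899]), 'joint_efforts': array([ 1.90811013e-03, -6.12634778e+01, -2.58185828e+01,  6.92814798e-02,
        4.82098258e-02, -8.48962645e-05]), 'eef_pos': array([0.13861795, 0.60914875, 0.19705308]), 'tool_rot': array([[-9.75047387e-01,  2.21996499e-01, -3.85361430e-04],
       [ 2.21996794e-01,  9.75046780e-01, -1.09576882e-03],
       [ 1.32488579e-04, -1.15397553e-03, -9.99999325e-01]]), 'wrist_force': array([-0.92456959, -0.41183   , -0.0501445 ]), 'wrist_torque': array([ 0.0078472 , -0.0372681 , -0.01877197]), 'grip_force': 0.0, 'gripper_width': 0.09493768196295754}
{'fx': 455.1096054758973, 'fy': 455.1096054758973, 'cx': 255.42753547196224, 'cy': 203.76464458746173, 'k1': -0.1614150457056932, 'position': array([ 0.41093968, -0.00195034,  0.99163501]), 'attitude': array([[ 0.00582298, -0.9974182 ,  0.07157526],
       [-0.99994331, -0.00516
[... 212 characters left out ...]
array([ 0.86648705, -0.5558778 ,  0.63747492]), 'attitude': array([[ 0.79910573,  0.38857832, -0.45873404],
       [ 0.60117417, -0.51085898,  0.61450201],
       [ 0.00443376, -0.76683113, -0.64183359]])}
{'fx': 271.14792471102487, 'fy': 271.14792471102487, 'cx': 255.60171977916403, 'cy': 191.52331763450013, 'k1': -0.06250459897515537, 'tool_from_camera': array([[ 1.27611233e-04, -9.66053121e-01, -2.58343476e-01,
         7.14063218e-02],
       [ 9.99999969e-01,  6.84709382e-05,  2.37918398e-04,
        -1.85272372e-03],
       [-2.12152791e-04, -2.58343499e-01,  9.66053100e-01,
        -1.87216328e-01],
       [ 0.00000000e+00,  0.00000000e+00,  0.00000000e+00,
         1.00000000e+00]])}
```

View pics/top0.png

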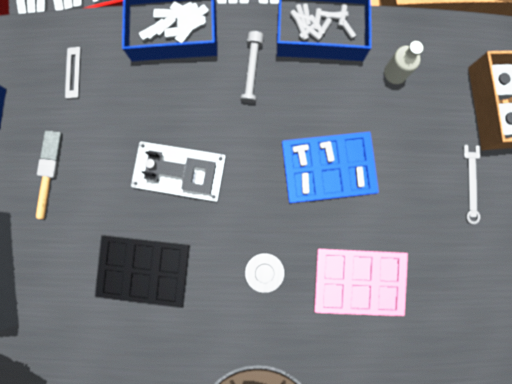

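View pics/scene0.png

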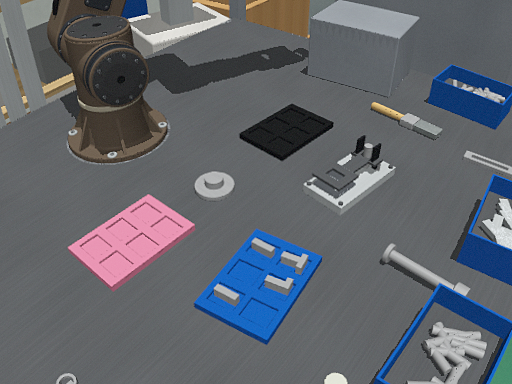

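Top view: the fixture is at (178,171), with the dark mask running to about (200,175) and the tabs at (150,157). The blue pocket tray is at (330,167). The other two pocket trays, black (142,271) and pink (361,282), don't match the described colour. The T candidate is at (303,154) and the L at (327,152). I'll enlarge this area to confirm.

```bash
python3 - <<'E'
import cv2,numpy as np
a=cv2.imread("pics/top0.png")
f=lambda x0,y0,w,h:cv2.resize(a[y0:y0+h,x0:x0+w],None,fx=7,fy=7,interpolation=cv2.INTER_CUBIC)
cv2.imwrite("pics/c.png",np.hstack([f(125,132,105,76)[:, :735]])) 
cv2.imwrite("pics/d.png",f(278,126,106,80))
E
```

```text
(no output)
```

View pics/c.png

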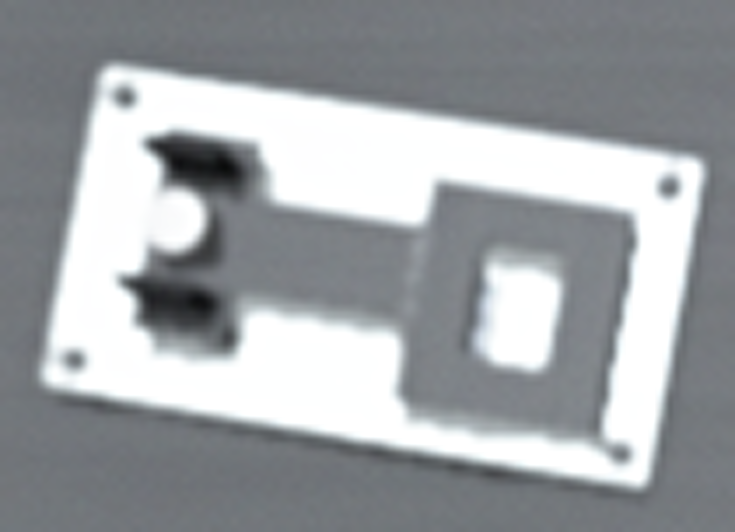

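View pics/d.png

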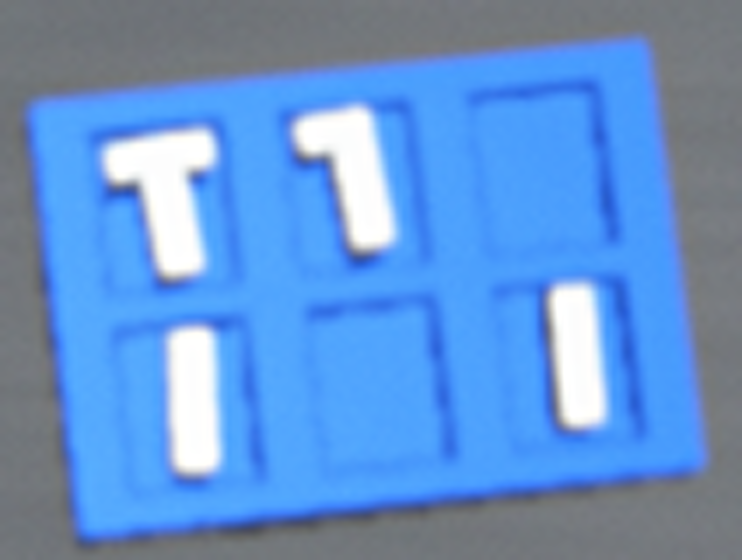

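The crop confirms it: the part with a head out on both sides (crop (165,205), full (302,155)) is the tee. The one at (327,152) has a one-sided head, so it's the ell. The mask's window end points to image right and the tabs are on the left, so fixture +y is image-left, which is world +y.

```bash
cat > h.py <<'E'
import numpy as np,cv2
from workcell import status,cams
def rays(n,px,obs=None):
    c=cams.calibration(n);K=np.array([[c['fx'],0,c['cx']],[0,c['fy'],c['cy']],[0,0,1]])
    p=cv2.undistortPoints(np.float64(px).reshape(-1,1,2),K,np.array([c['k1'],0,0,0,0]))[:,0]
    d=np.c_[p,np.ones(len(p))]
    if n=='wrist':
        T=c['tool_from_camera'];R=obs['tool_rot'];return R@T[:3,3]+obs['eef_pos'],d@(R@T[:3,:3]).T
    return c['position'],d@c['attitude'].T
def at(n,px,z,obs=None):
    o,d=rays(n,px,obs);return o+d*((z-o[2])/d[:,2])[:,None]
def proj(n,P,obs=None):
    c=cams.calibration(n);K=np.array([[c['fx'],0,c['cx']],[0,c['fy'],c['cy']],[0,0,1]])
    if n=='wrist':
        T=c['tool_from_camera'];R=obs['tool_rot']@T[:3,:3];o=obs['eef_pos']+obs['tool_rot']@T[:3,3]
    else:R=c['attitude'];o=c['position']
    q=(np.atleast_2d(P)-o)@R
    return cv2.projectPoints(q.reshape(-1,1,3),np.zeros(3),np.zeros(3),K,np.array([c['k1'],0,0,0,0]))[0][:,0]
def rigid(M,W):
    M=np.array(M);W=np.array(W)[:,:2];a=M-M.mean(0);b=W-W.mean(0)
    t=np.arctan2((a[:,0]*b[:,1]-a[:,1]*b[:,0]).sum(),(a*b).sum());R=np.array([[np.cos(t),-np.sin(t)],[np.sin(t),np.cos(t)]])
    o=W.mean(0)-R@M.mean(0);return o,np.degrees(t),np.linalg.norm(M@R.T+o-W,axis=1)
E
python3 - <<'E'
from h import *
f=lambda c,o:(np.float64(c)+.5)/7-.5+o
F=at('top',f([(103,65),(705,160),(648,490),(42,385)],(125,132)),.02)
o,t,e=rigid([(.05,.095),(.05,-.095),(-.05,-.095),(-.05,.095)],F);print('fix',o,t,e)
R=lambda a:np.array([[np.cos(a),-np.sin(a)],[np.sin(a),np.cos(a)]])
print('axis',o+R(np.radians(t))@[0,.05],'nest',o+R(np.radians(t))@[0,-.05])
T=at('top',f([(30,103),(652,38),(708,468),(82,542)],(278,126)),.014)
o,t,e=rigid([(.068,.098),(.068,-.098),(-.068,-.098),(-.068,.098)],T);print('tray',o,t,e)
P=at('top',f([(103,143),(214,128),(204,272),(162,280),(145,185),(190,180)],(278,126)),.026)
o,t,e=rigid([(.0165,.016),(.0165,-.016),(-.0255,-.006),(-.0255,.006),(.0065,.006),(.0065,-.006)],P);print('tee',o,t,e)
E
```

```text
fix [0.55178433 0.17623681] -9.270663033387407 [0.00200284 0.00212091 0.00250922 0.00168431]
axis [0.55983925 0.22558372] nest [0.5437294  0.12688989]
tray [ 0.56352523 -0.15578619] 6.743708969381497 [0.00107983 0.00148706 0.00034856 0.00152261]
tee [ 0.58920158 -0.09191647] 9.138178014449 [0.00307198 0.00242251 0.00073912 0.00052683 0.00238953 0.00299305]
```

```bash
cat >> h.py <<'E'
def plan(xyz,yawy,obs=None,n=None,grip=1):
    """rows (units) to reach tcp xyz, tool y yaw (deg), tool down"""
    from scipy.spatial.transform import Rotation as Ro
    o=obs or status.get_obs();R0=o['tool_rot'];a=np.radians(yawy)
    Rt=np.array([[-np.sin(a),np.cos(a),0],[np.cos(a),np.sin(a),0],[0,0,-1.]])
    d=np.array(xyz)-o['eef_pos'];w=Ro.from_matrix(R0.T@Rt).as_rotvec(degrees=True)
    n=n or int(np.ceil(max(np.linalg.norm(d)/.05,np.linalg.norm(w)/9.9,1)))
    R=R0
    for k in range(n):
        print([grip]+list(np.round(R.T@d/n/.05,3))+list(np.round(w/n/10,3)));R=R@Ro.from_rotvec(w/n,degrees=True).as_matrix()
E
python3 -c "
from h import *
plan([.56,.226,.20],-9.3)"
```

```text
[1, np.float64(-0.827), np.float64(-0.467), np.float64(-0.004), np.float64(-0.0), np.float64(0.0), np.float64(0.721)]
[1, np.float64(-0.879), np.float64(-0.36), np.float64(-0.004), np.float64(-0.0), np.float64(0.0), np.float64(0.721)]
[1, np.float64(-0.917), np.float64(-0.246), np.float64(-0.005), np.float64(-0.0), np.float64(0.0), np.float64(0.721)]
[1, np.float64(-0.94), np.float64(-0.13), np.float64(-0.005), np.float64(-0.0), np.float64(0.0), np.float64(0.721)]
[1, np.float64(-0.949), np.float64(-0.011), np.float64(-0.005), np.float64(-0.0), np.float64(0.0), np.float64(0.721)]
[1, np.float64(-0.943), np.float64(0.109), np.float64(-0.005), np.float64(-0.0), np.float64(0.0), np.float64(0.721)]
[1, np.float64(-0.922), np.float64(0.226), np.float64(-0.005), np.float64(-0.0), np.float64(0.0), np.float64(0.721)]
[1, np.float64(-0.886), np.float64(0.34), np.float64(-0.005), np.float64(-0.0), np.float64(0.0), np.float64(0.721)]
[1, np.float64(-0.837), np.float64(0.448), np.float64(-0.005), np.float64(-0.0), np.float64(0.0), np.float64(0.721)]
[1, np.float64(-0.774), np.float64(0.55), np.float64(-0.005), np.float64(-0.0), np.float64(0.0), np.float64(0.721)]
[1, np.float64(-0.699), np.float64(0.643), np.float64(-0.005), np.float64(-0.0), np.float64(0.0), np.float64(0.721)]
[1, np.float64(-0.613), np.float64(0.725), np.float64(-0.005), np.float64(-0.0), np.float64(0.0), np.float64(0.721)]
```

drive_tool --pt "1 -0.83 -0.47 0 0 0 0.72" --pt "1 -0.88 -0.36 0 0 0 0.72" --pt "1 -0.92 -0.25 0 0 0 0.72" --pt "1 -0.94 -0.13 0 0 0 0.72" --pt "1 -0.95 -0.01 0 0 0 0.72"

```text
time_s: 0.72
eef_pos: [0.3155, 0.4481, 0.1975]
tool_rot: [[-0.655, 0.755, -0.0], [0.755, 0.655, -0.0], [-0.0, -0.0, -1.0]]
wrist_force: [0.3, 0.0, 0.1]
gripper_width: 0.095
grip_force: 0.0
```

drive_tool --pt "1 -0.94 0.11 0 0 0 0.72" --pt "1 -0.92 0.23 0 0 0 0.72" --pt "1 -0.89 0.34 0 0 0 0.72" --pt "1 -0.84 0.45 0 0 0 0.72" --pt "1 -0.77 0.55 0 0 0 0.72"

```text
time_s: 1.35
eef_pos: [0.4915, 0.2888, 0.1974]
tool_rot: [[-0.086, 0.996, -0.0], [0.996, 0.086, -0.0], [-0.0, -0.0, -1.0]]
wrist_force: [0.4, 1.1, -0.4]
gripper_width: 0.0949
grip_force: 0.0
```

drive_tool --pt "1 -0.7 0.64 0 0 0 0.72" --pt "1 -0.61 0.73 0 0 0 0.72" --pt "0.5 0 0 0 0 0 0" --pt "0.5 0 0 0 0 0 0"

```text
time_s: 1.85
eef_pos: [0.5604, 0.2264, 0.1973]
tool_rot: [[0.16, 0.987, -0.001], [0.987, -0.16, -0.0], [-0.0, -0.001, -1.0]]
wrist_force: [-0.1, 0.6, 0.3]
gripper_width: 0.0805
grip_force: 0.0
```

```bash
python3 - <<'E'
from h import *
o=status.get_obs();print(o['time_s'],o['eef_pos'],o['tool_rot'],o['gripper_width'],o['joint_pos'])
a=cams.grab_frame('wrist')[:,:,::-1].copy()
cv2.imwrite('pics/w1raw.png',a)
cv2.imwrite('pics/w1.png',cv2.resize(a,None,fx=1.5,fy=1.5,interpolation=cv2.INTER_CUBIC))
E
```

```text
1.85 [0.5604147  0.22637905 0.19726426] [[ 1.59577464e-01  9.87184910e-01 -9.93122594e-04]
 [ 9.87185395e-01 -1.59577556e-01 -1.36851122e-05]
 [-1.71989812e-04 -9.78212284e-04 -9.99999507e-01]] 0.08048456808131565 [1.57296415e+01 2.64848206e+01 9.23180724e+01 1.67337681e-02
 6.12520914e+01 2.49039628e+01]
```

View pics/w1.png

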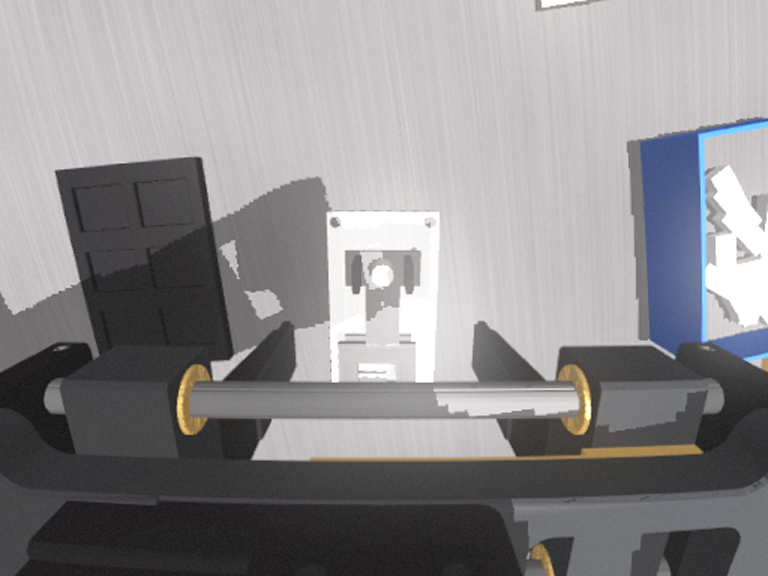

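Wrist view: the mask tabs are at (356,274) and (409,274) with the post at (382,274). The plate's far corners are at (329,211) and (440,211), and the gripper hides the near half. I'll measure the axis from these.

```bash
python3 - <<'E'
from h import *
o=status.get_obs()
s=lambda p:(np.float64(p)+.5)/1.5-.5
C=at('wrist',s([(328.5,211.5),(440,211.5)]),.02,o);print('corners',C,np.linalg.norm(C[0]-C[1]))
t=at('wrist',s([(351.5,274),(414,274)]),.084,o);print('tabs@84',t,t.mean(0),np.linalg.norm(t[0]-t[1]))
d=C[1]-C[0];ang=np.degrees(np.arctan2(d[1],d[0]));u=d/np.linalg.norm(d);v=np.array([-u[1],u[0],0])
print(ang,'axis',C.mean(0)-v*.045,'nest',C.mean(0)-v*.145)
# mask edges segments of raw image
g=cv2.cvtColor(cv2.imread('pics/w1raw.png'),cv2.COLOR_BGR2GRAY)
print(g[170:200:3,226:290:2])
E
```

```text
corners [[0.5196234  0.27684982 0.02      ]
 [0.61723971 0.26116509 0.02      ]] 0.09886836833489611
tabs@84 [[0.5371819  0.23142759 0.084     ]
 [0.58400115 0.22390671 0.084     ]] [0.56059152 0.22766715 0.084     ] 0.04741947230851578
-9.128112889042596 axis [0.56129264 0.22457733 0.02      ] nest [0.54542839 0.12584372 0.02      ]
[[245 247 162 148 149 142 119 130 220 221 220 221 223 222 224 165 165 163
  165 167 169 170 142 142 168 168 173 190 247 247 255 255]
 [244 248 164 147 150 120 121 120 219 221 220 171 163 180 187 184 181 166
  166 168 167 166 144 142 150 170 168 216 246 247 247 255]
 [243 246 168 149 126 123 123 120 212 220 163 159 181 186 187 191 189 184
  166 166 165 165 143 145 147 169 167 214 247 247 248 255]
 [244 247 171 149 130 121 121 121 215 218 158 176 255 255 255 255 255 227
  171 167 168 168 140 146 146 168 169 217 246 247 255 255]
 [243 247 169 146 129 123 123 119 156 215 166 255 255 255 255 255 248 234
  174 168 165 169 141 145 147 167 171 234 247 247 251 255]
 [244 246 166 147 128 122 126 119 155 217 219 255 255 255 255 255 255 234
  189 168 172 171 141 144 146 171 172 235 247 247 255 255]
 [244 246 186 145 130 123 125 119 155 211 215 221 255 255 255 255 255 208
  167 167 170 170 146 146 153 173 173 233 247 248 255 255]
 [245 246 247 246 195 122 125 217 247 167 216 220 220 221 226 177 166 170
  169 171 191 249 156 148 149 245 248 249 248 248 255 255]
 [246 245 247 246 225 123 123 245 248 165 160 160 161 162 164 165 164 167
  168 167 191 249 207 149 149 246 248 249 248 249 255 255]
 [244 246 248 247 245 248 244 247 249 165 156 159 159 161 163 165 166 170
  170 170 190 250 249 249 249 248 248 249 248 249 255 255]]
```

The top and wrist estimates agree within 2 mm: axis ≈ (0.561, 0.226), angle −9.2°. The tool is already there, so I'll go down and pinch.

drive_tool --pt "0.5 0 0 0.9 0 0 0" --pt "0.5 0 0 0.9 0 0 0" --pt "0.5 0 0 0.85 0 0 0" --pt "0.5 0 0 0 0 0 0" --squeeze 25

```text
time_s: 2.4
eef_pos: [0.5588, 0.2268, 0.063]
tool_rot: [[0.158, 0.987, -0.005], [0.987, -0.158, -0.001], [-0.002, -0.005, -1.0]]
wrist_force: [0.5, 1.0, -0.2]
gripper_width: 0.0716
grip_force: 0.0
```

drive_tool --pt "-1 0 0 0 0 0 0" --pt "-1 0 0 0 0 0 0" --pt "-1 0 0 0 0 0 0" --pt "-1 0 0 0 0 0 0" --pt "-1 0 0 0 0 0 0"

```text
time_s: 3.02
eef_pos: [0.56, 0.2265, 0.0661]
tool_rot: [[0.161, 0.987, -0.002], [0.987, -0.161, 0.0], [0.0, -0.002, -1.0]]
wrist_force: [-15.8, 4.2, 20.5]
gripper_width: 0.0269
grip_force: 18.5
```

Width is 26.9 mm rather than 30, and there's an upward force of 20 N. That's not what I expected, so I'll look before turning.

```bash
python3 - <<'E'
from h import *
o=status.get_obs();print(o['wrist_force'],o['gripper_width'],o['eef_pos'])
a=cams.grab_frame('scene')[:,:,::-1];b=cams.grab_frame('wrist')[:,:,::-1]
p=proj('scene',[.56,.226,.07])[0].astype(int);print(p)
c=cv2.resize(a[p[1]-55:p[1]+55,p[0]-55:p[0]+55],(440,440),interpolation=cv2.INTER_CUBIC)
d=cv2.resize(b[60:280,170:345],(350,440),interpolation=cv2.INTER_CUBIC)
cv2.imwrite('pics/g.png',np.hstack([c,d]))
E
```

```text
[-15.81966176   4.19993612  20.5434913 ] 0.026862237725145094 [0.55995886 0.22650577 0.06614193]
[368 146]
```

View pics/g.png

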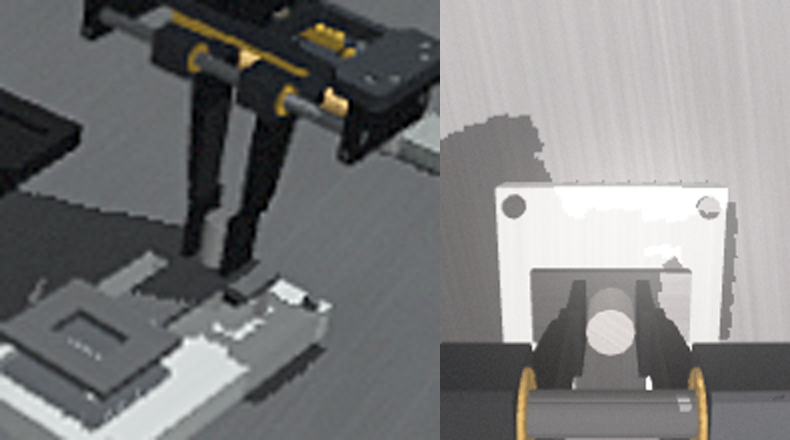

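The fingers have both tabs pinched around the post. The tool is only sitting a little low and off-centre, so I'll relieve the force first.

drive_tool --pt "-1 0 -0.03 -0.08 0 0 0" --pt "-1 0 0 0 0 0 0" --pt "-1 0 0 0 0 0 0"

```text
time_s: 3.5
eef_pos: [0.5598, 0.2265, 0.0694]
tool_rot: [[0.16, 0.987, 0.001], [0.987, -0.16, 0.0], [0.0, 0.001, -1.0]]
wrist_force: [-0.4, 0.4, 0.3]
gripper_width: 0.0014
grip_force: 0.0
```

The fingers closed fully, so the tabs weren't held. I need to see why.

```bash
python3 - <<'E'
from h import *
o=status.get_obs()
a=cams.grab_frame('scene')[:,:,::-1].copy();b=cams.grab_frame('wrist')[:,:,::-1]
p=(368,146)
c=cv2.resize(a[p[1]-40:p[1]+40,p[0]-40:p[0]+40],(400,400),interpolation=cv2.INTER_CUBIC)
s0=cv2.imread('pics/scene0.png');e=cv2.resize(s0[p[1]-40:p[1]+40,p[0]-40:p[0]+40],(400,400),interpolation=cv2.INTER_CUBIC)
cv2.imwrite('pics/wr2.png',b)
cv2.imwrite('pics/g2.png',np.hstack([e,c]))
# predicted tab corners
t=np.radians(-9.2);u=np.array([np.cos(t),np.sin(t)]);v=np.array([-u[1],u[0]])
for sx in(-23,23):
  for z in(.048,.084):
    for sy in(-12,12):
      q=np.array([.5605,.2262])+u*sx/1e3+v*sy/1e3
      print(sx,sy,z,((proj('scene',[*q,z])[0]-np.array(p)+40)*5).round())
print(((proj('scene',o['eef_pos']-[0,0,.008])[0]-np.array(p)+40)*5).round())
E
```

```text
-23 -12 0.048 [136. 234.]
-23 12 0.048 [169. 212.]
-23 -12 0.084 [146. 165.]
-23 12 0.084 [180. 143.]
23 -12 0.048 [222. 281.]
23 12 0.048 [255. 258.]
23 -12 0.084 [235. 211.]
23 12 0.084 [269. 188.]
[199. 219.]
```

View pics/g2.png

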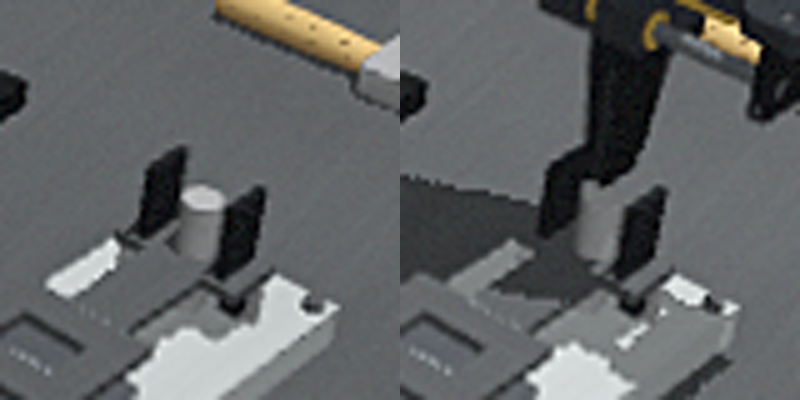

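```bash
python3 - <<'E'
import cv2,numpy as np
b=cv2.imread('pics/wr2.png')
cv2.imwrite('pics/wr2v.png',cv2.resize(b[90:260,140:370],None,fx=3.4,fy=3.4,interpolation=cv2.INTER_CUBIC))
E
```

```text
(no output)
```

View pics/wr2v.png

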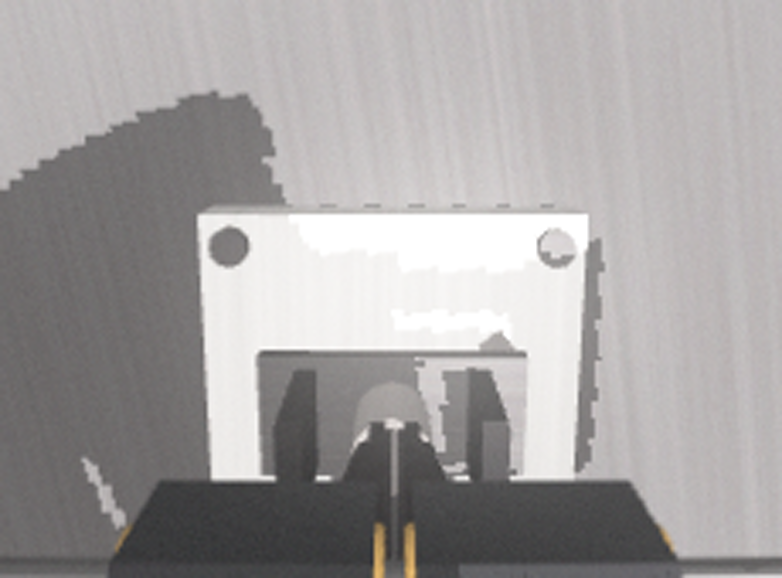

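```bash
python3 - <<'E'
from h import *
from workcell import r
print(r.tip_extent)
o=dict(eef_pos=np.zeros(3),tool_rot=np.eye(3))
c,d=rays('wrist',[(255.6,215),(255.6,214)],o)
for xx in(0.01,0,-.01):
  for k in d: print(xx,c+k*((xx-c[0])/k[0]))
q=status.get_obs();print(q['eef_pos'],q['joint_pos'])
E
```

```text
0.008
0.01 [ 0.01        0.00100563 -0.01989087]
0.01 [ 0.01        0.00100597 -0.01795441]
0 [0.         0.00101178 0.00773188]
0 [0.         0.00101218 0.00998803]
-0.01 [-0.01        0.00101793  0.03535463]
-0.01 [-0.01        0.00101839  0.03793046]
[0.55966991 0.22647385 0.06922511] [1.57646442e+01 3.50705418e+01 9.94420511e+01 1.39638707e-04
 4.54645191e+01 2.49917022e+01]
```

```bash
python3 - <<'E'
from h import *
a=cv2.imread('pics/w1raw.png');g=cv2.cvtColor(a,cv2.COLOR_BGR2GRAY)
for y in range(208,260,4):
    print(y,'L',g[y,160:205:2],'R',g[y,308:350:2])
o=dict(eef_pos=np.zeros(3),tool_rot=np.eye(3))
c,d=rays('wrist',[(195.5,215),(316,215)],o)
for zz in(-.02,-.01,0,.008):print(zz,(c+d*((zz-c[2])/d[:,2])[:,None]).round(4).tolist())
E
```

```text
208 L [113 111 110 113 111 150 193 190 188 195 193 189 191 120 117 123 119 120
 120 127 128 126 129] R [219 221 220 218 214 213 212 212 207 206 210 212 205 202 207 203 203 204
 208 200 199]
212 L [113 113 111 112 113 114 118 189 115 119 120 116 120 118 121 120 121 123
 121 127 124 126 128] R [219 220 219 219 215 215 212 211 209 209 208 211 206 199 206 204 203 204
 207 200 201]
216 L [114 112 112 111 114 118 116 116 116 115 119 122 118 120  70  68  69  86
 114 122 129 129 130] R [218 219 219 219 157 122 117 117 145 208 208 212 202 201 204 206 204 202
 208 200 199]
220 L [113 117 115 115 114 111 116 118 118 115 116  75  60  62  66  67  76  76
 168 194 196 195 197] R [219 219 220 218 135 120 120 114 113 108 112 182 207 201 207 205 202 201
 206 198 199]
224 L [114 110 115 113 111 115 113 115 116  70  57  60  64  63  69  73  76  77
 163 194 196 193 199] R [218 219 220 217 123 118 114 116 112 106 104 102 100 161 204 204 203 202
 206 199 200]
228 L [115 115 113 116 113 116 115  69  57  59  61  63  61  68  75  72  75  78
 135 192 195 197 197] R [219 216 219 214 120 117 119 115 112 109 102 10
[... 889 characters left out ...]
98 197 194] R [214 212 213 208 160 109 107 103 102 102  97  98  92  90  89  88  83  82
  79  83  78]
252 L [ 46  45  48  50  49  52  62  59  60  57  61  65  64  64  66  68  72 167
 198 200 197 196 196] R [211 217 212 208 209 157 103 102  97  97  94  93  90  90  83  88  84  80
  75  77  77]
256 L [ 97  98  98  99  97  99  99  97  99 103 101 100 100 100 104 103 104 104
 107 108 109 105 108] R [137 134 131 126 125 124 128 125 125 124 121 119 120 117 120 117 115 113
 116 114 113]
-0.02 [[0.01, -0.0384, -0.02], [0.01, 0.0406, -0.02]]
-0.01 [[0.0064, -0.0408, -0.01], [0.0064, 0.043, -0.01]]
0 [[0.0027, -0.0431, 0.0], [0.0027, 0.0454, 0.0]]
0.008 [[-0.0002, -0.045, 0.008], [-0.0002, 0.0473, 0.008]]
```

All the evidence (wrist view, scene view, slip-off) says the fingertips are about 18 mm behind the reported TCP, not 8 mm ahead. So the pads only caught the tops of the tabs. I'll go lower, watching the force and width.

drive_tool --pt "0.5 0 0 -0.3 0 0 0" --pt "0.5 0 0 0 0 0 0" --pt "0.5 0 0 0 0 0 0" --pt "0.5 0 0 0 0 0 0" --pt "0.5 0 0 0 0 0 0"

```text
time_s: 4.22
eef_pos: [0.5593, 0.2265, 0.0839]
tool_rot: [[0.16, 0.987, -0.0], [0.987, -0.16, -0.0], [-0.0, -0.0, -1.0]]
wrist_force: [-0.3, 0.4, -0.4]
gripper_width: 0.0452
grip_force: 0.0
```

drive_tool --pt "0.5 0 0 0 0 0 0" --pt "0.5 0 0 0 0 0 0" --pt "0.5 0 0 0 0 0 0" --pt "0.5 0 0 0 0 0 0" --pt "0.5 0 0 0 0 0 0"

```text
time_s: 4.85
eef_pos: [0.5595, 0.2266, 0.0842]
tool_rot: [[0.16, 0.987, 0.0], [0.987, -0.16, 0.0], [0.0, 0.0, -1.0]]
wrist_force: [-0.0, -0.6, 0.7]
gripper_width: 0.0716
grip_force: 0.0
```

drive_tool --pt "0.5 0 0.02 0.46 0 0 0" --pt "0.5 0 0 0.24 0 0 0" --pt "0.5 0 0 0.22 0 0 0" --pt "0.5 0 0 0 0 0 0" --squeeze 25

```text
time_s: 5.35
eef_pos: [0.5601, 0.2263, 0.0375]
tool_rot: [[0.16, 0.987, -0.001], [0.987, -0.16, -0.0], [-0.0, -0.001, -1.0]]
wrist_force: [-0.5, 0.4, -0.5]
gripper_width: 0.0713
grip_force: 0.0
```

drive_tool --pt "-1 0 0 0 0 0 0" --pt "-1 0 0 0 0 0 0" --pt "-1 0 0 0 0 0 0" --pt "-1 0 0 0 0 0 0" --pt "-1 0 0 0 0 0 0"

```text
time_s: 5.98
eef_pos: [0.5593, 0.2266, 0.0387]
tool_rot: [[0.161, 0.987, -0.002], [0.987, -0.161, 0.0], [-0.0, -0.002, -1.0]]
wrist_force: [-4.9, 2.2, 13.5]
gripper_width: 0.0285
grip_force: 25.1
```

The grip is solid at 25 N with width ≈ 30 mm, so the tabs are fully in. Now I'll turn it open (counter-clockwise is negative tool z).

drive_tool --pt "-1 0 0 -0.02 0 0 -0.3" --pt "-1 0 0 0 0 0 -0.6" --pt "-1 0 0 0 0 0 -0.6" --pt "-1 0 0 0 0 0 -0.6" --pt "-1 0 0 0 0 0 -0.6"

```text
time_s: 6.6
eef_pos: [0.559, 0.2265, 0.0388]
tool_rot: [[-0.308, 0.951, -0.003], [0.951, 0.308, -0.0], [0.001, -0.003, -1.0]]
wrist_force: [-6.8, 2.0, 2.8]
gripper_width: 0.0279
grip_force: 25.0
```

drive_tool --pt "-1 0 0 0 0 0 -0.9" --pt "-1 0 0 0 0 0 -0.9" --pt "-1 0 0 0 0 0 -0.9" --pt "-1 0 0 0 0 0 -0.9" --pt "-1 0 0 0 0 0 -0.8"

```text
time_s: 7.22
eef_pos: [0.5586, 0.2262, 0.0388]
tool_rot: [[-0.883, 0.469, -0.004], [0.469, 0.883, -0.001], [0.003, -0.002, -1.0]]
wrist_force: [-8.6, -1.0, 3.5]
gripper_width: 0.0279
grip_force: 25.0
```

drive_tool --pt "-1 0 0 0 0 0 0" --pt "-1 0 0 0 0 0 0" --pt "0.4 0 0 0 0 0 0" --pt "0.4 0 0 0 0 0 0" --pt "0.4 0 0 0 0 0 0"

```text
time_s: 7.85
eef_pos: [0.5603, 0.2264, 0.039]
tool_rot: [[-0.881, 0.473, -0.0], [0.473, 0.881, -0.0], [0.0, -0.0, -1.0]]
wrist_force: [-0.8, -0.5, -0.8]
gripper_width: 0.0526
grip_force: 0.0
```

drive_tool --pt "0.4 0 0 0 0 0 0" --pt "0.4 0 0 0 0 0 0" --pt "0.4 0 0 -0.8 0 0 0" --pt "0.4 0 0 -1 0 0 0" --pt "0.2 0 0 -0.5 0 0 0"

```text
time_s: 8.48
eef_pos: [0.5612, 0.2266, 0.1569]
tool_rot: [[-0.881, 0.473, 0.003], [0.473, 0.881, 0.001], [-0.002, 0.002, -1.0]]
wrist_force: [-0.2, 0.8, -0.8]
gripper_width: 0.0614
grip_force: 0.0
```

```bash
python3 - <<'E'
from h import *
plan([.585,-.091,.16],9.1-.0,grip=0.05)
E
```

```text
[0.05, np.float64(-0.489), np.float64(-0.767), np.float64(-0.01), np.float64(0.003), np.float64(0.001), np.float64(0.753)]
[0.05, np.float64(-0.585), np.float64(-0.697), np.float64(-0.009), np.float64(0.003), np.float64(0.001), np.float64(0.753)]
[0.05, np.float64(-0.671), np.float64(-0.614), np.float64(-0.009), np.float64(0.003), np.float64(0.001), np.float64(0.753)]
[0.05, np.float64(-0.746), np.float64(-0.521), np.float64(-0.009), np.float64(0.003), np.float64(0.001), np.float64(0.753)]
[0.05, np.float64(-0.808), np.float64(-0.419), np.float64(-0.009), np.float64(0.003), np.float64(0.001), np.float64(0.753)]
[0.05, np.float64(-0.856), np.float64(-0.309), np.float64(-0.009), np.float64(0.003), np.float64(0.001), np.float64(0.753)]
[0.05, np.float64(-0.889), np.float64(-0.195), np.float64(-0.009), np.float64(0.003), np.float64(0.001), np.float64(0.753)]
```

```bash
python3 - <<'E'
from h import *
plan([.585,-.092,.20],99.1,grip=0)
a=cams.grab_frame('top')[:,:,::-1];cv2.imwrite('pics/top1.png',a)
E
```

```text
[0, np.float64(-0.491), np.float64(-0.77), np.float64(-0.124), np.float64(0.001), np.float64(0.003), np.float64(-0.533)]
[0, np.float64(-0.417), np.float64(-0.812), np.float64(-0.124), np.float64(0.001), np.float64(0.003), np.float64(-0.533)]
[0, np.float64(-0.34), np.float64(-0.847), np.float64(-0.124), np.float64(0.001), np.float64(0.003), np.float64(-0.533)]
[0, np.float64(-0.259), np.float64(-0.875), np.float64(-0.124), np.float64(0.001), np.float64(0.003), np.float64(-0.533)]
[0, np.float64(-0.177), np.float64(-0.895), np.float64(-0.124), np.float64(0.001), np.float64(0.003), np.float64(-0.533)]
[0, np.float64(-0.093), np.float64(-0.908), np.float64(-0.124), np.float64(0.001), np.float64(0.003), np.float64(-0.533)]
[0, np.float64(-0.008), np.float64(-0.913), np.float64(-0.123), np.float64(0.001), np.float64(0.003), np.float64(-0.533)]
```

drive_tool --pt "0 -0.49 -0.77 -0.12 0 0 -0.53" --pt "0 -0.42 -0.81 -0.12 0 0 -0.53" --pt "0 -0.34 -0.85 -0.12 0 0 -0.53" --pt "0 -0.26 -0.88 -0.12 0 0 -0.53" --pt "0 -0.18 -0.9 -0.12 0 0 -0.53"

```text
time_s: 9.15
eef_pos: [0.5775, -0.0034, 0.184]
tool_rot: [[-1.0, 0.027, 0.0], [0.027, 1.0, 0.0], [-0.0, 0.0, -1.0]]
wrist_force: [0.3, -0.6, 0.1]
gripper_width: 0.0479
grip_force: 0.0
```

drive_tool --pt "0 -0.09 -0.91 -0.12 0 0 -0.53" --pt "0 -0.01 -0.91 -0.12 0 0 -0.53" --pt "0 0 0 0 0 0 0" --pt "0 0 0 0 0 0 0"

```text
time_s: 9.65
eef_pos: [0.5837, -0.0924, 0.1956]
tool_rot: [[-0.988, -0.153, -0.001], [-0.153, 0.988, 0.0], [0.001, 0.001, -1.0]]
wrist_force: [-0.0, 0.0, 0.1]
gripper_width: 0.0478
grip_force: 0.0
```

```bash
python3 - <<'E'
from h import *
o=status.get_obs();print(o['time_s'],o['eef_pos'],o['tool_rot'],o['gripper_width'])
a=cams.grab_frame('wrist')[:,:,::-1].copy();t=cams.grab_frame('top')[:,:,::-1]
cv2.imwrite('pics/w2raw.png',a);cv2.imwrite('pics/top2.png',t)
w=cv2.resize(a[60:240,156:356],None,fx=3,fy=3,interpolation=cv2.INTER_CUBIC)
c=cv2.resize(t[115:215,120:240],(200,166))
im=np.zeros((540,800,3),np.uint8);im[:,:600]=w;im[:166,600:]=c
cv2.imwrite('pics/w2.png',im)
P=at('top',[(0,0)],.02)
E
```

```text
9.65 [ 0.58368591 -0.09242703  0.19561744] [[-9.88230294e-01 -1.52972225e-01 -6.20696478e-04]
 [-1.52972510e-01  9.88230346e-01  4.41027972e-04]
 [ 5.45926065e-04  5.30786700e-04 -9.99999710e-01]] 0.04779888588487409
```

View pics/w2.png

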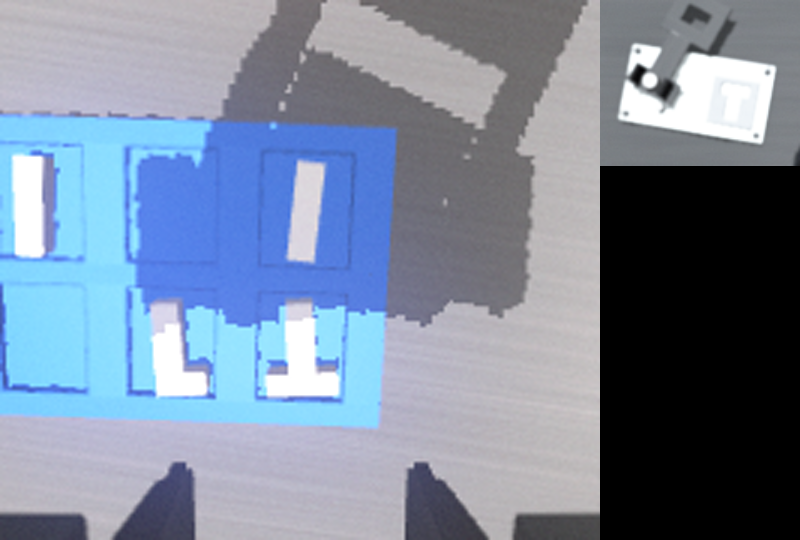

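The wrist view shows the tee at (303,345) with the ell beside it at (180,345). The inset shows the mask open and the nest clear, with its head toward fixture +x. Next I'll measure both.

```bash
python3 - <<'E'
from h import *
o=status.get_obs()
s=lambda p:(np.float64(p)+.5)/3-.5+[156,60]
W=at('wrist',s([(267,397),(340,395.5),(267,375),(339,373),(286,303),(311,302)]),.026,o)
# image right ~ +y world (tool y); 
p,t,e=rigid([(.0165,-.016),(.0165,.016),(.0065,-.016),(.0065,.016),(-.0255,-.006),(-.0255,.006)],W);print('tee',p,t,e)
# nest refine from top2: bright/edge of plate
g=cv2.cvtColor(cv2.imread('pics/top2.png'),cv2.COLOR_BGR2GRAY)
t0=np.radians(-9.2);u=np.array([np.cos(t0),np.sin(t0)]);v=np.array([-u[1],u[0]])
n=np.array([.5450,.1265])
# rectified nest picture at z=.026
S=np.arange(-.045,.045,.0005);X,Y=np.meshgrid(S,S)  # X image right = -v, Y image down=-u
q=n+(-X)[...,None]*v+(-Y)[...,None]*u
m=proj('top',np.c_[q.reshape(-1,2),np.full(X.size,.026)]).reshape(*X.shape,2).astype(np.float32)
r=cv2.remap(g,m,None,cv2.INTER_CUBIC);cv2.imwrite('pics/nest.png',cv2.resize(cv2.normalize(r,None,0,255,cv2.NORM_MINMAX),(600,600)))
print(r[::10,::10].tolist())
E
```

```text
tee [ 0.59055815 -0.09178871] 11.443142328094602 [0.00054401 0.00102607 0.00022718 0.00058851 0.00050735 0.0009017 ]
[[255, 255, 255, 255, 255, 255, 255, 255, 255, 255, 255, 255, 255, 255, 255, 255, 255, 255], [255, 255, 255, 255, 255, 255, 255, 255, 255, 255, 255, 255, 255, 255, 255, 255, 166, 189], [255, 255, 255, 255, 255, 255, 255, 255, 255, 255, 255, 255, 255, 255, 255, 255, 248, 253], [255, 255, 255, 255, 255, 255, 255, 255, 255, 255, 255, 255, 255, 255, 255, 255, 255, 255], [255, 255, 255, 255, 253, 253, 254, 253, 254, 254, 253, 254, 253, 254, 254, 254, 255, 255], [255, 255, 255, 253, 242, 242, 235, 239, 237, 238, 238, 238, 238, 243, 244, 248, 255, 255], [255, 255, 255, 251, 242, 228, 255, 255, 255, 255, 255, 255, 255, 246, 244, 247, 255, 255], [255, 255, 255, 252, 241, 236, 255, 255, 255, 255, 255, 255, 255, 250, 243, 249, 255, 255], [255, 255, 255, 253, 241, 236, 255, 255, 255, 255, 255, 255, 255, 249, 242, 247, 255, 255], [255, 255, 255, 252, 241, 241, 246, 247, 255, 255, 255, 251, 248, 244, 244, 248, 255, 255], [255, 255, 255, 253, 241, 243, 243, 243, 255, 255, 255, 249, 242, 244, 244, 249, 255, 255], [255, 255, 255, 251, 242, 243, 243, 239, 255, 255, 255, 247, 243, 244, 244, 248, 255, 255], [255, 255, 255, 252, 241, 242, 242, 239, 255, 255, 255, 249, 243, 243, 243, 249, 255, 255], [255, 255, 255, 252, 242, 242, 242, 238, 255, 255, 255, 247, 243, 242, 243, 249, 255, 255], [255, 255, 255, 251, 242, 242, 242, 241, 255, 255, 255, 248, 244, 243, 244, 249, 255, 255], [255, 255, 255, 252, 243, 243, 243, 244, 252, 252, 252, 245, 244, 243, 243, 249, 255, 255], [255, 255, 255, 250, 243, 239, 240, 237, 238, 236, 237, 239, 234, 240, 236, 248, 255, 255], [255, 255, 255, 255, 255, 255, 255, 255, 255, 255, 255, 255, 253, 255, 252, 255, 241, 254]]
```

```bash
python3 - <<'E'
from h import *
plan([.5854,-.0928,.02],101.3,grip=-.2)
g=cv2.cvtColor(cv2.imread('pics/top2.png'),cv2.COLOR_BGR2GRAY)
t0=np.radians(-9.2);u=np.array([np.cos(t0),np.sin(t0)]);v=np.array([-u[1],u[0]]);n=np.array([.5450,.1265])
S=np.arange(-.045,.045,.0005);X,Y=np.meshgrid(S,S);q=n+(-X)[...,None]*v+(-Y)[...,None]*u
m=proj('top',np.c_[q.reshape(-1,2),np.full(X.size,.026)]).reshape(*X.shape,2).astype(np.float32)
r=cv2.remap(g,m,None,cv2.INTER_CUBIC)
k,l,st,ce=cv2.connectedComponentsWithStats((r>250).astype(np.uint8))
i=l[90,90];x,y,w,h,a=st[i];print('recess mm: right',S[x]*1e3,S[x+w-1]*1e3,'down',S[y]*1e3,S[y+h-1]*1e3,w/2,h/2)
for row in(-10,-5,10,20):
  b=np.where(l[90+2*row]==i)[0];print(row,S[b[0]]*1e3,S[b[-1]]*1e3)
E
```

```text
[-0.2, np.float64(-0.007), np.float64(-0.007), np.float64(0.879), np.float64(0.001), np.float64(-0.001), np.float64(-0.06)]
[-0.2, np.float64(-0.007), np.float64(-0.007), np.float64(0.879), np.float64(0.001), np.float64(-0.001), np.float64(-0.06)]
[-0.2, np.float64(-0.007), np.float64(-0.007), np.float64(0.879), np.float64(0.001), np.float64(-0.001), np.float64(-0.06)]
[-0.2, np.float64(-0.007), np.float64(-0.007), np.float64(0.879), np.float64(0.001), np.float64(-0.001), np.float64(-0.06)]
recess mm: right -17.499999999999975 19.50000000000006 down -16.999999999999975 30.500000000000068 37.5 48.0
-10 -17.499999999999975 19.50000000000006
-5 -16.999999999999975 19.000000000000057
10 -7.499999999999965 8.50000000000005
20 -7.999999999999965 9.00000000000005
```

drive_tool --pt "-0.2 0 0 0.88 0 0 -0.12" --pt "-0.2 0 0 0.88 0 0 -0.12" --pt "-0.2 -0.03 -0.02 0.88 0 0 0" --pt "-0.2 0 0 0.88 0 0 0" --pt "-0.2 0 0 0 0 0 0" --squeeze 30

```text
time_s: 10.38
eef_pos: [0.584, -0.092, 0.0176]
tool_rot: [[-0.98, -0.196, -0.005], [-0.197, 0.981, 0.002], [0.005, 0.003, -1.0]]
wrist_force: [-0.9, -0.3, 1.2]
gripper_width: 0.038
grip_force: 0.0
```

drive_tool --pt "-0.2 0 0 0.2 0 0 0" --pt "-0.2 0 0 0.14 0 0 0" --pt "-0.2 0 0 0 0 0 0"

```text
time_s: 10.75
eef_pos: [0.5858, -0.0934, 0.0036]
tool_rot: [[-0.981, -0.196, 0.001], [-0.196, 0.981, -0.0], [-0.001, -0.0, -1.0]]
wrist_force: [-0.2, -0.5, 0.1]
gripper_width: 0.038
grip_force: 0.0
```

No contact at TCP z = 3.6 mm, which confirms the shorter fingers. A bit lower, then close.

drive_tool --pt "-0.2 0 0 0.06 0 0 0" --pt "-0.2 0 0 0.04 0 0 0" --pt "-0.2 0 0 0 0 0 0"

```text
time_s: 11.12
eef_pos: [0.5856, -0.0935, -0.0019]
tool_rot: [[-0.981, -0.196, -0.0], [-0.196, 0.981, 0.0], [0.0, 0.0, -1.0]]
wrist_force: [0.2, -0.0, 0.2]
gripper_width: 0.0386
grip_force: 0.0
```

drive_tool --pt "-1 0 0 0 0 0 0" --pt "-1 0 0 0 0 0 0" --pt "-1 0 0 0 0 0 0" --pt "-1 0 0 0 0 0 0" --pt "-1 0 0 0 0 0 0"

```text
time_s: 11.75
eef_pos: [0.5856, -0.0934, -0.0019]
tool_rot: [[-0.981, -0.196, -0.0], [-0.196, 0.981, 0.0], [0.0, 0.0, -1.0]]
wrist_force: [0.2, 1.5, 1.3]
gripper_width: 0.0116
grip_force: 30.0
```

Gripped at 11.6 mm. Lift.

drive_tool --pt "-1 0 0 -0.4 0 0 0" --pt "-1 0 0 -0.8 0 0 0" --pt "-1 0 0 -0.6 0 0 0"

```text
time_s: 12.12
eef_pos: [0.5857, -0.0935, 0.0893]
tool_rot: [[-0.981, -0.196, 0.0], [-0.196, 0.981, -0.0], [-0.0, -0.0, -1.0]]
wrist_force: [0.3, 0.0, -1.2]
gripper_width: 0.0117
grip_force: 30.0
```

```bash
python3 - <<'E'
from h import *
o=status.get_obs();print(o['grip_force'],o['gripper_width'],o['eef_pos'])
plan([.5396,.1269,.088],80.8,grip=-1,n=6)
E
```

```text
29.99989628791809 0.011668486147039315 [ 0.58570373 -0.09353925  0.08933078]
[-1, np.float64(0.007), np.float64(0.751), np.float64(0.004), np.float64(-0.0), np.float64(0.0), np.float64(0.341)]
[-1, np.float64(0.052), np.float64(0.749), np.float64(0.004), np.float64(-0.0), np.float64(0.0), np.float64(0.341)]
[-1, np.float64(0.096), np.float64(0.745), np.float64(0.004), np.float64(-0.0), np.float64(0.0), np.float64(0.341)]
[-1, np.float64(0.14), np.float64(0.737), np.float64(0.004), np.float64(-0.0), np.float64(0.0), np.float64(0.341)]
[-1, np.float64(0.184), np.float64(0.728), np.float64(0.004), np.float64(-0.0), np.float64(0.0), np.float64(0.341)]
[-1, np.float64(0.227), np.float64(0.716), np.float64(0.004), np.float64(-0.0), np.float64(0.0), np.float64(0.341)]
```

The weight shows (−1.2 N), so the pin is held. Carry it to the nest.

drive_tool --pt "-1 0.01 0.75 0 0 0 0.34" --pt "-1 0.05 0.75 0 0 0 0.34" --pt "-1 0.1 0.74 0 0 0 0.34" --pt "-1 0.14 0.74 0 0 0 0.34" --pt "-1 0.18 0.73 0 0 0 0.34"

```text
time_s: 12.75
eef_pos: [0.5467, 0.0913, 0.088]
tool_rot: [[-0.995, 0.102, -0.0], [0.102, 0.995, 0.0], [0.0, 0.0, -1.0]]
wrist_force: [0.0, -0.3, -0.9]
gripper_width: 0.0118
grip_force: 30.0
```

drive_tool --pt "-1 0.23 0.72 0 0 0 0.34" --pt "-1 0 0 0.6 0 0 0" --pt "-1 0 0 0.4 0 0 0" --pt "-1 0 0 0 0 0 0" --pt "-1 0 0 0 0 0 0"

```text
time_s: 13.38
eef_pos: [0.5396, 0.1271, 0.0387]
tool_rot: [[-0.987, 0.159, 0.001], [0.159, 0.987, 0.0], [-0.001, 0.0, -1.0]]
wrist_force: [1.1, 0.4, -0.6]
gripper_width: 0.0118
grip_force: 30.0
```

```bash
python3 - <<'E'
from h import *
o=status.get_obs();print(o['grip_force'],o['gripper_width'],o['eef_pos'])
plan([.5396,.1269,.0105],80.8,grip=-1,n=4)
a=cams.grab_frame('scene')[:,:,::-1].copy();cv2.imwrite('pics/s3.png',a)
b=cams.grab_frame('wrist')[:,:,::-1].copy();cv2.imwrite('pics/w3raw.png',b)
p=proj('scene',[.545,.126,.03])[0].astype(int);print(p)
c=cv2.resize(a[p[1]-50:p[1]+50,p[0]-50:p[0]+50],(500,500),interpolation=cv2.INTER_CUBIC)
cv2.imwrite('pics/s3c.png',c)
E
```

```text
29.999817609786987 0.011781168688751288 [0.53961439 0.12711374 0.03873008]
[-1, np.float64(-0.0), np.float64(-0.001), np.float64(0.141), np.float64(0.0), np.float64(0.001), np.float64(0.002)]
[-1, np.float64(-0.0), np.float64(-0.001), np.float64(0.141), np.float64(0.0), np.float64(0.001), np.float64(0.002)]
[-1, np.float64(-0.0), np.float64(-0.001), np.float64(0.141), np.float64(0.0), np.float64(0.001), np.float64(0.002)]
[-1, np.float64(-0.0), np.float64(-0.001), np.float64(0.141), np.float64(0.0), np.float64(0.001), np.float64(0.002)]
[336 182]
```

View pics/s3c.png

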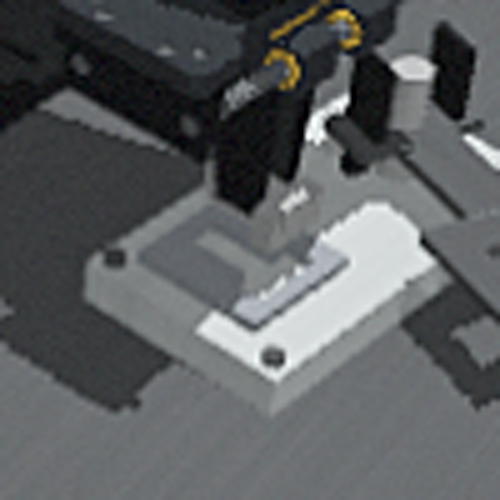

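The scene crop shows the pin held just above the nest at (290,205), body clear of the tabs. I'll lower it with force checks.

drive_tool --pt "-1 0 0 0.25 0 0 0" --pt "-1 0 0 0.15 0 0 0" --pt "-1 0 0 0.08 0 0 0" --pt "-1 0 0 0.05 0 0 0" --pt "-1 0 0 0 0 0 0"

```text
time_s: 14.1
eef_pos: [0.5392, 0.1272, 0.0115]
tool_rot: [[-0.987, 0.159, -0.0], [0.159, 0.987, 0.0], [0.0, 0.0, -1.0]]
wrist_force: [0.1, 0.2, -0.0]
gripper_width: 0.0118
grip_force: 30.0
```

drive_tool --pt "-1 0 0 0.03 0 0 0" --pt "-1 0 0 0 0 0 0"

```text
time_s: 14.35
eef_pos: [0.5393, 0.1272, 0.0102]
tool_rot: [[-0.987, 0.159, 0.0], [0.159, 0.987, 0.0], [-0.0, 0.0, -1.0]]
wrist_force: [0.2, -0.2, -1.1]
gripper_width: 0.0112
grip_force: 30.0
```

It went down inside the nest to floor height with no contact force. Release and rise.

drive_tool --pt "-0.3 0 0 0 0 0 0" --pt "-0.3 0 0 0 0 0 0" --pt "-0.3 0 0 0 0 0 0" --pt "-0.3 0 0 -0.3 0 0 0" --pt "-0.3 0 0 -1 0 0 0"

```text
time_s: 14.98
eef_pos: [0.5382, 0.127, 0.0749]
tool_rot: [[-0.987, 0.159, -0.004], [0.159, 0.987, -0.0], [0.004, -0.001, -1.0]]
wrist_force: [0.5, 0.3, 0.0]
gripper_width: 0.0333
grip_force: 0.0
```

drive_tool --pt "0.5 0 0 -1 0 0 0" --pt "0.5 0 0 -0.9 0 0 0" --pt "0.5 1 0 0 0 0 0" --pt "0.5 1 0 0 0 0 0" --pt "0.5 0 0 0 0 0 0"

```text
time_s: 15.6
eef_pos: [0.4378, 0.1434, 0.1715]
tool_rot: [[-0.988, 0.157, 0.0], [0.157, 0.988, 0.0], [-0.0, 0.0, -1.0]]
wrist_force: [-0.5, -0.4, 0.5]
gripper_width: 0.0709
grip_force: 0.0
```

```bash
python3 - <<'E'
from h import *
o=status.get_obs();print(o['time_s'],o['gripper_width'],o['eef_pos'])
g=cams.grab_frame('wrist')[:,:,::-1];cv2.imwrite('pics/w4raw.png',g)
t=cams.grab_frame('top')[:,:,::-1];cv2.imwrite('pics/top4.png',t)
s=cams.grab_frame('scene')[:,:,::-1];cv2.imwrite('pics/scene4.png',s)
# rectify wrist & top at z=.038 around nest, ascii dump
g=cv2.cvtColor(g,cv2.COLOR_BGR2GRAY);t=cv2.cvtColor(t,cv2.COLOR_BGR2GRAY)
t0=np.radians(-9.2);u=np.array([np.cos(t0),np.sin(t0)]);v=np.array([-u[1],u[0]]);n=np.array([.5440,.1262])
S=np.arange(-.036,.0361,.002);X,Y=np.meshgrid(S,S);q=n+(-X)[...,None]*v+(-Y)[...,None]*u
for nm,im in(('wrist',g),('top',t)):
  m=proj(nm,np.c_[q.reshape(-1,2),np.full(X.size,.038)],o).reshape(*X.shape,2).astype(np.float32)
  r=cv2.remap(im,m,None,cv2.INTER_LINEAR)
  print(nm,m[0,0],m[-1,-1])
  for row in r: print(''.join(' .:-=+*#%@'[min(9,int(x)//26)] for x in row))
E
```

```text
15.6 0.07092856780799861 [0.43780251 0.14336663 0.17146633]
wrist [283.16965 283.5319 ] [228.79933 234.64705]
@@@@@@@@@@@@@@@@@@@@@@@@@@@@@@@@@@@#+
@@@@@@@@@@@@@@@@@@@@@@@@@@@@@@@@@@@++
@@@@@@@@@@@@@@@@@@@@@@@@@@@@@@@@@@%=+
@@@@@@@@@@@@@@@@@@@@@@@@@@@@@@@@@%+==
+++++++++++++++++++++++++++++++++=---
-------------------------------------
==============-======----------------
=====================-==-------------
============================---------
============================---------
==============================--=----
============================-=-=-----
==============================---=---
===============================-==---
================================-----
===========================-=-=------
===========================----------
=============-=---=------------------
=============================-=------
=====================----------------
==-=======-==----=-------------------
--=--=-------------------------------
****+++++++++++********+++++++++++**#
@@@@%%%%%%%%%%%@@@@@@@@%%%%%%%%%%@@@@
@@@@@%%%%%%%%%%@@@@@@@@%%%%%%%%%%@@@@
@@@@@%%%%%%%%%%@@@@@@@@%%%%%%%%%%@@@@
@@
[... 1169 characters left out ...]
%#%@@@@@@@@@@@@@
.:-=*%@@@@@@@@@@@@@@@%%%@@@@@@@@@@@@@
:..:=#%@@@@@@@@@@@@@@%%%@@@@@@@@@@@@@
:...:+#%@@@@@@@@@@@@@%%%@@@@@@@@@@@@@
:....-*%@@@@@%%@@@@@@%%%@@@@@@@@@@@@@
:....:=#%@@@@%%@@@@@@%#%@@@@@@@@@@@@@
::....-+%@@@@%%@@@@@@%#%@@@@@@@@@@@@@
::....:=#%@@@%%@@@@@@%%%@@@@@@@@@@@@@
::.....:+#%@@%%@@@@@@%%@@@@@@@@@@@@@@
-:.....:=*%@@%%@@@@@@%%@@@@@@@@@@@@@@
-:......:+#%@%%@@@@@@%%@@@@@@@@@@@@@@
-::......-*%@%%@@@@@%%%%@@@@@@@@@@@@@
--:.... .:=#%%%%@%%%%#%@@@@@@@@@@@@@@
--:....  .-*%@@@@%%%%%@@@@@@@@@@@@@@@
--::...   :=#%@@@@@@@@@@@@@@@@@@@@@@@
---:...   .-*%@@@@@@@@@@@@@@@@@@@@@@@
---:....   :+%@@@@@@@@@@@@@@@@@@@@@@@
---::...   .-#%@@@@@@@@@@@@@@@@%%@@@@
:---:...    :+#%@@@%%%@@@%%%@@%%%@@@@
```

The pin's shank end and the recess gap around it are where they should be: about 1 mm from centred, inside the nest. Now back to the tabs.

```bash
python3 - <<'E'
from h import *
plan([.5595,.2265,.14],62,grip=.5)
E
```

```text
[0.5, np.float64(-0.688), np.float64(0.674), np.float64(0.208), np.float64(0.002), np.float64(0.003), np.float64(0.629)]
[0.5, np.float64(-0.61), np.float64(0.745), np.float64(0.207), np.float64(0.002), np.float64(0.003), np.float64(0.629)]
[0.5, np.float64(-0.525), np.float64(0.808), np.float64(0.207), np.float64(0.002), np.float64(0.003), np.float64(0.629)]
```

drive_tool --pt "0.5 -0.69 0.67 0.21 0 0 0.63" --pt "0.5 -0.61 0.75 0.21 0 0 0.63" --pt "0.5 -0.53 0.81 0.21 0 0 0.63" --pt "0.5 0 0 0 0 0 0" --pt "0.5 0 0 0 0 0 0" --squeeze 25

```text
time_s: 16.38
eef_pos: [0.5589, 0.2261, 0.1381]
tool_rot: [[-0.883, 0.469, -0.001], [0.469, 0.883, -0.0], [0.001, -0.001, -1.0]]
wrist_force: [-0.3, 0.3, -0.1]
gripper_width: 0.0714
grip_force: 0.0
```

drive_tool --pt "0.5 0 0 0.8 0 0 0" --pt "0.5 0 0 0.8 0 0 0" --pt "0.5 0 0 0.4 0 0 0" --pt "0.5 0 0 0 0 0 0"

```text
time_s: 16.88
eef_pos: [0.5581, 0.2257, 0.038]
tool_rot: [[-0.883, 0.47, -0.002], [0.47, 0.883, -0.001], [0.002, -0.001, -1.0]]
wrist_force: [0.3, -0.5, 0.3]
gripper_width: 0.0709
grip_force: 0.0
```

drive_tool --pt "-1 0 0 0 0 0 0" --pt "-1 0 0 0 0 0 0" --pt "-1 0 0 0 0 0 0" --pt "-1 0 0 0 0 0 0" --pt "-1 0 0 0 0 0 0"

```text
time_s: 17.5
eef_pos: [0.5588, 0.2261, 0.0396]
tool_rot: [[-0.883, 0.469, 0.0], [0.469, 0.883, -0.001], [-0.0, -0.0, -1.0]]
wrist_force: [-1.8, -4.4, 13.8]
gripper_width: 0.0278
grip_force: 25.1
```

Tabs are squeezed again. Turn home by 72°.

drive_tool --pt "-1 0 0 -0.02 0 0 0.5" --pt "-1 0 0 0 0 0 0.8" --pt "-1 0 0 0 0 0 0.8" --pt "-1 0 0 0 0 0 0.8" --pt "-1 0 0 0 0 0 0.8"

```text
time_s: 18.12
eef_pos: [0.559, 0.2262, 0.0398]
tool_rot: [[-0.418, 0.908, 0.0], [0.908, 0.418, -0.0], [-0.0, 0.0, -1.0]]
wrist_force: [0.9, -1.9, -0.3]
gripper_width: 0.0281
grip_force: 25.0
```

drive_tool --pt "-1 0 0 0 0 0 0.8" --pt "-1 0 0 0 0 0 0.8" --pt "-1 0 0 0 0 0 0.8" --pt "-1 0 0 0 0 0 0.6" --pt "-1 0 0 0 0 0 0.5"

```text
time_s: 18.75
eef_pos: [0.5592, 0.2263, 0.0398]
tool_rot: [[0.177, 0.984, 0.001], [0.984, -0.177, -0.0], [-0.0, 0.001, -1.0]]
wrist_force: [2.2, -2.0, 1.2]
gripper_width: 0.0277
grip_force: 25.0
```

drive_tool --pt "-1 0 0 0 0 0 0" --pt "-1 0 0 0 0 0 0"

```text
time_s: 19.0
eef_pos: [0.5592, 0.2263, 0.0398]
tool_rot: [[0.172, 0.985, 0.001], [0.985, -0.172, -0.0], [0.0, 0.001, -1.0]]
wrist_force: [3.1, -4.0, 0.0]
gripper_width: 0.0281
grip_force: 25.0
```

drive_tool --pt "0.5 0 0 0 0 0 0" --pt "0.5 0 0 0 0 0 0" --pt "0.5 0 0 0 0 0 0" --pt "0.5 0 0 0 0 0 0" --pt "0.5 0 0 0 0 0 0"

```text
time_s: 19.62
eef_pos: [0.5588, 0.2266, 0.0397]
tool_rot: [[0.174, 0.985, -0.0], [0.985, -0.174, 0.0], [0.0, -0.0, -1.0]]
wrist_force: [0.3, -0.1, 0.4]
gripper_width: 0.0694
grip_force: 0.0
```

drive_tool --pt "0.5 0 0 0 0 0 0" --pt "0.5 0 0 -0.8 0 0 0" --pt "0.5 0 0 -1 0 0 0" --pt "0.5 0 0 -1 0 0 0" --pt "0.5 1 0 0 0 0 0"

```text
time_s: 20.25
eef_pos: [0.5693, 0.2749, 0.1844]
tool_rot: [[0.177, 0.984, 0.007], [0.984, -0.177, 0.002], [0.003, 0.006, -1.0]]
wrist_force: [0.2, -0.3, 0.0]
gripper_width: 0.0715
grip_force: 0.0
```

drive_tool --pt "0.5 1 0 0 0 0 0" --pt "0.5 1 0 0 0 0 0" --pt "0.5 1 0 0 0 0 0" --pt "0.5 0 0 0 0 0 0"

```text
time_s: 20.75
eef_pos: [0.5931, 0.4264, 0.1786]
tool_rot: [[0.171, 0.985, -0.001], [0.985, -0.171, 0.0], [0.0, -0.001, -1.0]]
wrist_force: [0.7, -0.4, -0.8]
gripper_width: 0.0715
grip_force: 0.0
```

```bash
python3 - <<'E'
from h import *
o=status.get_obs();print(o['time_s'],o['eef_pos'],o['gripper_width'])
t=cams.grab_frame('top')[:,:,::-1];s=cams.grab_frame('scene')[:,:,::-1]
cv2.imwrite('pics/topE.png',t);cv2.imwrite('pics/sceneE.png',s)
for n,im in(('top0',t),('scene0',s)):
  a=cv2.imread(f'pics/{n}.png')
  x0,y0,x1,y1=(128,135,382,208) if n[0]=='t' else (190,130,400,345)
  d=cv2.absdiff(a,im)[y0:y1,x0:x1].max(2);print(n,(d>40).sum())
  # fine ascii of diff
  b=cv2.resize((d>40).astype(np.float32),None,fx=.35,fy=.25,interpolation=cv2.INTER_AREA)
  for r in b:print(''.join(' .+#@'[min(4,int(np.ceil(x*4)))] for x in r))
# dark tab masks in scene
for nm,im in(('old',cv2.imread('pics/scene0.png')),('new',s)):
  g=im[133:165,350:390].max(2)
  for r in g[::1]:print(nm,''.join('#' if x<45 else '.' for x in r))
E
```

```text
20.75 [0.59306976 0.42636982 0.17864533] 0.0715411160510876
top0 297
                                                                                         
                                                                                         
                                                         .++###+                         
                                                         #@@@@@+                         
                                                         .@@@@+                          
                                                           +@@+                          
                                                           .@@@                          
                                                            @@#                          
                       .+++                                                              
                          #                                                              
                         .@                                                              
                         .#              
[... 6829 characters left out ...]
........#######..........
new .....######............#######..........
new ....######.............#######..........
new .....####..............#######..........
new .##...#...............########..........
new ...##.................#######...........
new ......................#######...........
new ......................#######...........
new ......................#######...........
new .....................#######............
new ....................######..............
new ....................####................
new .....................##.......#.........
new ........................................
new ....................#...................
new ......................#.................
```

The mask and tabs match their starting locked look, and the tee is the only part gone from the tray. Only the mask window shows a change, where the pin now lies. Handing in.

```bash
python3 -c "
from workcell import ticket
print(ticket.close_job())"
```

```text
the job is handed in; nothing more can be done
None
```

I handed the job in at about 21 s; no verdict came back, but the final pictures show the T-headed pin in the nest, the mask home with both tabs sprung out, and the other three parts unmoved in the tray.

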